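Prove a freshly pressed key in the test lock

ROBOT

A 6-joint arm with a two-finger parallel gripper is mounted at the origin on a cart in front of the work surface, level with it; the furniture and walls round the work are solid. World frame = base frame: x ahead of the robot, y to its left, z up, the work surface at z = 0. Lengths are in m, angles in rad, forces in N, time in s.
With the tool pointing down it reaches from about 0.35 to 0.875 m from the base axis. Payload 15.5 kg.
Tool frame: the origin (TCP) lies midway between the tips of the shut fingers; the grasp point (between the pads) lies 19 mm behind it (robot.grasp_offset is the z of the grasp point in the tool frame, in m); z points along the fingers, y is the line along which they close (so a half turn about z gives the same grasp; the last joint's range is limited). The gripper opens to 85 mm and grips with 20 to 120 N. Pads are 22 mm wide; open, the fingers measure 114 mm over their backs; the gripper's body (76 mm by 85 mm) begins 54 mm behind the grasp point. The pads swing forward as they close: fully open they stand 13 mm farther back than shut.
Start: joints at [-1.26, 0.494, 1.345, -0, 1.302, -0.096], TCP at [0.247, -0.574, 0.231] pointing down, gripper open.
Joint ranges: [-2.91, 2.91], [-0.82, 2.16], [0.22, 2.67], [-1.22, 4.37], [0.12, 2.79], [-3.08, 3.08]. Speed limits (rad/s): [1.89, 1.89, 2.57, 3.01, 3.01, 3.01].

INTERFACE

Orientations are given as a unit quaternion [x, y, z, w].
In Python, from rig import robot, imaging gives the robot as it stands. The module is installed in compiled form; this text tells all that it offers.
- The arm moves only by the tool jog_arm, never from a script. Its argument "rows" is a list that holds one entry, the list of rows, each a list of 7 numbers: the shift along the tool's x, y, z in mm, then the turn, a rotation vector about the tool's x, y, z in rad, then the finger opening in mm, from 0 to 85.4. A call has 1 to 12 rows; each row is the pose to reach, as a shift and turn from the pose commanded when the call began, along the tool's axes at that moment; what a row does not reach only later rows make up. A row lasts 1/12 s, in which the tool goes at most 41.7 mm and 7.16 degrees, less where a joint would pass 70% of its speed; a pose out of reach is approached as far as the arm can. A call with a gripper value outside its range is refused whole. The fingers move at their own pace and stop on an object; "force" is the grip in N (left out, the last holds). Time passes only in rows, so rows that repeat a pose let the fingers close. It gives the time, the measured TCP pose, the force, the opening and the grip force at its end, in the units of the state.
- robot.sense(): the state, without advancing time (a new reading comes with each control period).
- imaging.grab_frame(name): name is "scene" or "top"; returns a dict with "frame" (420x560x3 uint8, red, green, blue), "intrinsics" (3x3 intrinsics, pixels), "R" (3x3) and "t" (3): a world point X has camera coordinates R X + t. Camera axes: x right, y down, z forward; pixel columns grow to the right and rows downward; lengths in m; the calibration is good to about 2 mm. A picture is of the moment at which its call begins. There is no depth.
- robot.sign_off(): hands the job in; it is judged then, once.
The state is a dict: "time_s": time; "q": joint angles; "joint_vel": joint speeds; "effort": joint torques, N m; "position": TCP position; "tcp_rot": TCP orientation; "ft_force": force on the tool from outside, world axes, zero at the start; "moment": the same for the moment, N m; "gripper_width": opening from 0.0 (shut) to 1.0 (fully open); "grip_force": force on a finger pad.
Only numpy, scipy, OpenCV 4.12 (cv2) and the standard library are available. Lean on these libraries where they do the work, as an engineer would, in place of code of your own. Each camera call takes 0.05 s, during which the arm holds its last target. There are 200 camera calls.

TASK

A new flat-bowed key still stands in the lower half of the press die it was formed in: lift it out, put its blade into the keyway of the test lock and work it down past the sticky pins, rocking it a little if it catches, until its shoulder is fully home on the lock. Then turn it a quarter turn clockwise (seen from above) up to the stop, and finish while still gripping the key, fully home and held turned against the lock's return spring. Leave the round-knobbed pin in the die, and do not disturb the things lying about.

Things in the scene. Friction and masses are not known exactly. Their poses are not given: they have to be found in the camera images.
- key: Steel key, 0.1 kg, upright in one of two die cavities. Origin: the blade's lower tip; z up, x along the width of blade and bow, y across. Blade 14 (x) by 6 mm (y), 40 mm long, tip rounded; shoulder 22 mm across, 40 to 44 mm above the tip; neck 10 mm across; flat bow 36 (x) by 10 mm (y), 48 to 82 mm above the tip, gripped across its 10 mm. Turned by a half turn about z it fits as well.
- key_shoulder (a point): On the key: centre of the underside of its shoulder, 40 mm above the blade's tip.
- key_bow (a point): On the key: middle of the bow, 65 mm above the blade's tip.
- core_pin: Bystander in the other die cavity: steel pin of the same height with a round knob 26 mm across (47 to 80 mm above its tip) in place of the flat bow. Origin: lower tip of its stem, z up. It stays in the die.
- die: Lower half of a press die, fixed: dark steel block 130 (x) by 84 mm (y), 50 mm high. Origin: centre of its underside. Two upright slots 17 (x) by 9 mm, 45 mm deep, 32 mm either side of the centre along x; the key may be in either, its shoulder resting on the top. Two guide posts, 12 mm across, rise 16 mm above the top at (-55, +32) and (+55, -32) mm.
- die_top (a point): Centre of the die's top face, 50 mm above the bench.
- lock: Bench test lock, fixed: grey housing 98 by 96 mm on a foot 130 by 100 mm, with a steel ring round an upright square plug 31 mm wide. Origin: centre of the underside. A bolt tongue sticks out of its +x side and draws in as the key turns.
- lock_mouth (a point): Centre of the keyway's mouth, 70 mm above the bench, where the shoulder comes to rest; axes of the lock. Keyway 16.4 by 8.4 mm, 2.5 mm chamfer, straight down, 46 mm deep, long way along the lock's x while unturned. Two opposed pairs of sprung sticky pins press on the blade's flats 14 and 26 mm down: passing a pair takes roughly 5 to 17 N downward.
- lock_plug (a joint): Turn of the lock's plug (rad): 0 at rest, grows clockwise seen from above, hard stop at 1.48. A spring turns it back whenever it is let go (about 0.02 N m at rest, 0.10 N m at the stop). The key has some 0.15 rad of play in the keyway.
- wrench_small: Bystander: small loose combination wrench, 187 mm long, flat on the bench behind the die. Origin: centre of the underside.
- bearing: Bystander: loose ball bearing, 72 mm across, 17 mm high, flat on the bench between die and lock. Origin: centre of the underside.
- tape: Bystander: loose yellow tape measure, 36 by 88 mm, 66 mm high, standing on the bench behind the work. Origin: centre of the underside.

How it is judged:
On the way, in this order (a step that is already met when the one before it is completed fails the run):
1. the key is lifted clear of the die (z of key in the frame of die_top above 0.005 m and contact force between the fingers and key above 1 N), for 0.1 s.
2. the key is fully home in the lock, not yet turned (z of key_shoulder in the frame of lock_mouth below 0.003 m and horizontal distance between key_shoulder and lock_mouth below 0.004 m and value of joint lock_plug below 0.6 rad), for 0.1 s.
3. the key has turned the plug a quarter turn (value of joint lock_plug above 1.3 rad), for 0.2 s.
At the end, for the whole second after the job is handed in: The plug is held turned by at least 1.3 rad (stop at 1.48), the key's shoulder within 3 mm of the lock's face and 4 mm of its axis, the key within 0.1 rad of upright and still, gripped by the fingers with more than 2 N; the round-knobbed pin is within 15 mm of where it stood in the die (value of joint lock_plug above 1.3 rad and z of key_shoulder in the frame of lock_mouth below 0.003 m and horizontal distance between key_shoulder and lock_mouth below 0.004 m and angle between key's own z axis and vertical below 0.1 rad and linear speed of key below 0.02 m/s and contact force between the fingers and key above 2 N and distance of core_pin from where it was at the start of the episode below 0.015 m); the arm keeps its last pose, push and grip.
It fails at once if the round-knobbed pin is moved (distance of core_pin from where it was at the start of the episode above 0.015 m).
It fails at once if a bystander is shifted by more than 30 mm (distance of any of wrench_small, bearing, tape from where it was at the start of the episode above 0.03 m).
It also fails if it takes over 54 s, if anything falls off the work surface, if the arm or the gripper's body presses on something with over 40 N, if the wrist force passes 120 N, or if a joint passes its speed limit or range.

## Working session

There is one attempt and no reset: what is moved stays moved. The work goes in short steps, Python scripts to look and compute and a tool call to move; the robot and the scene stay as the last step left them, time stands still between calls to the robot, and variables do not carry over. Pictures are saved under pics/ and viewed, at most 10 in all, crops included, and the job is handed in when it is done.

Besides the shell and the picture viewer there is one more tool, called after "Emit:" by a JSON object that holds its "method" and its "body", one argument or row to a line. jog_arm: Moves the arm, as the interface text tells. Its arguments: {"type":"object","properties":{"rows":{"type":"array"},"force":{"type":"number"}},"required":["rows"]}

```bash
mkdir -p pics
cat > h.py <<'E'
import numpy as np, cv2
from rig import robot, imaging
def grab(name, fn=None):
    f=imaging.grab_frame(name)
    if fn: cv2.imwrite('pics/'+fn, f['frame'][:,:,::-1])
    return f
def ray(f,u,v,z):
    K,R,t=(np.array(f[k]) for k in('intrinsics','R','t'))
    o=-R.T@t; d=R.T@np.linalg.inv(K)@np.array([u,v,1.])
    return o+d*(z-o[2])/d[2]
def proj(f,X):
    K,R,t=(np.array(f[k]) for k in('intrinsics','R','t'))
    p=K@(R@np.array(X)+t); return p[:2]/p[2]
E
python3 - <<'E'
from h import *
import pickle
a={n:grab(n) for n in('scene','top')}
pickle.dump(a,open('f0.pkl','wb'))
for n,f in a.items():
    print(n, -np.array(f['R']).T@f['t'], f['intrinsics'][0][0])
    cv2.imwrite(f'pics/{n}0.png',cv2.resize(f['frame'][:,:,::-1],(800,600),interpolation=cv2.INTER_CUBIC))
print(robot.sense())
E
```

```text
scene [0.03218797 0.46823936 0.49749846] 438.16360050371196
top [0.56190693 0.00100609 0.93210555] 391.1514259135764
{'time_s': 0.1, 'q': array([-1.26047101e+00,  4.94107021e-01,  1.34604587e+00, -9.86501155e-06,
        1.30252439e+00, -9.55132317e-02]), 'joint_vel': array([ 0.00020325,  0.00037317, -0.00050879,  0.00033271,  0.00135182,
        0.00120965]), 'effort': array([ 1.94809007e-03, -8.83591461e+01, -3.84558392e+01, -1.03583495e-04,
        5.15693668e-03,  8.69376413e-05]), 'position': array([ 0.2466377 , -0.57392986,  0.23077651]), 'tcp_rot': array([ 9.79482025e-01,  2.01530815e-01, -6.28636282e-05, -5.38677258e-04]), 'ft_force': array([ 0.35767203, -0.10830572,  0.74807046]), 'moment': array([-0.0203137 , -0.01494226,  0.0156534 ]), 'grip_force': 0.0, 'gripper_width': 0.9962297466006261}
```

View pics/top0.png

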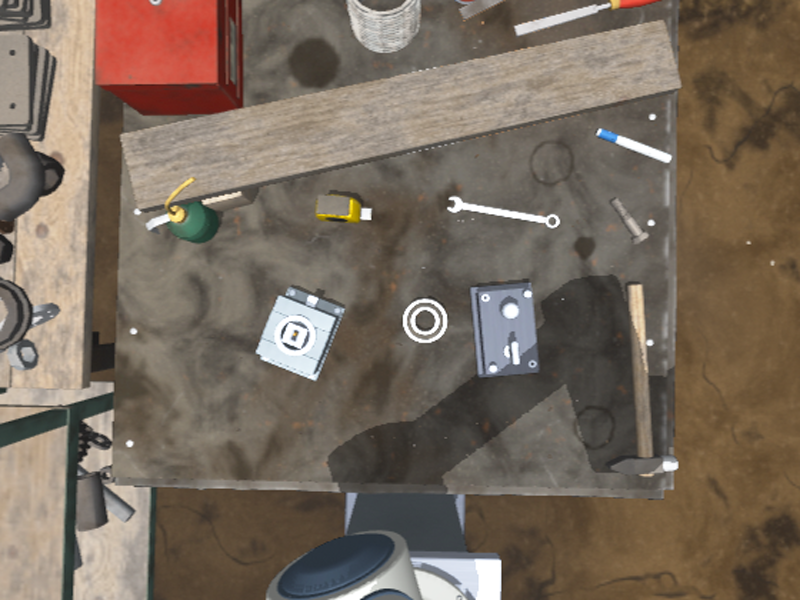

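View pics/scene0.png

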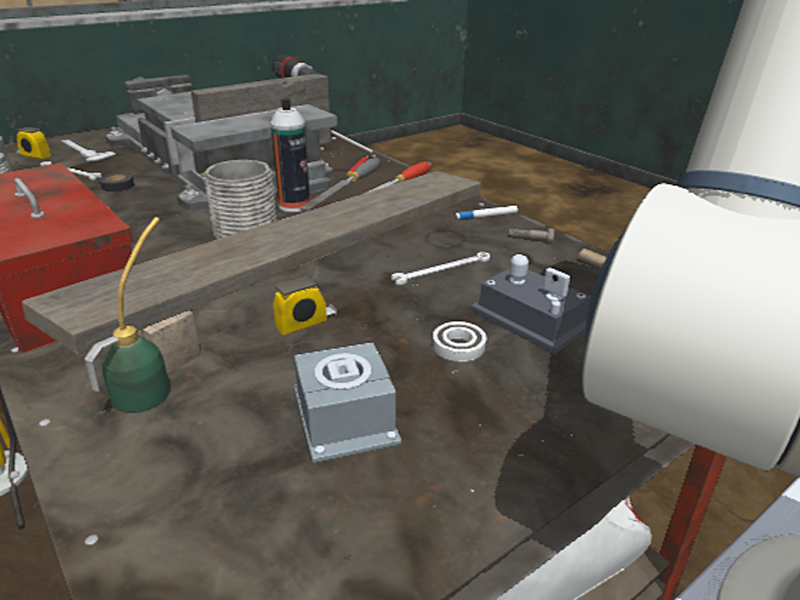

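The top view (at 1.43x) shows the die at (505,328) with the round knob at (510,310) and the flat bow at (515,348). The lock is at (300,335) with its keyway at (296,335), and its tongue points up at (322,264). Next I'll enlarge both in the top view.

Run:
```python
from h import *
import pickle
a=pickle.load(open('f0.pkl','rb'))
t=a['top']['frame'][:,:,::-1]; s=a['scene']['frame'][:,:,::-1]
# crops
def c(im,u,v,w,h,k): return cv2.resize(im[v:v+h,u:u+w],(w*k,h*k),interpolation=cv2.INTER_NEAREST)
A=c(t,320,190,66,80,6);B=c(t,172,180,66,80,6)
cv2.imwrite('pics/c1.png',np.hstack([A,B]))
A=c(s,320,170,100,80,4);B=c(s,200,230,90,80,4)
cv2.imwrite('pics/c2.png',np.hstack([A,B]))
```

```text
(no output)
```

View pics/c1.png

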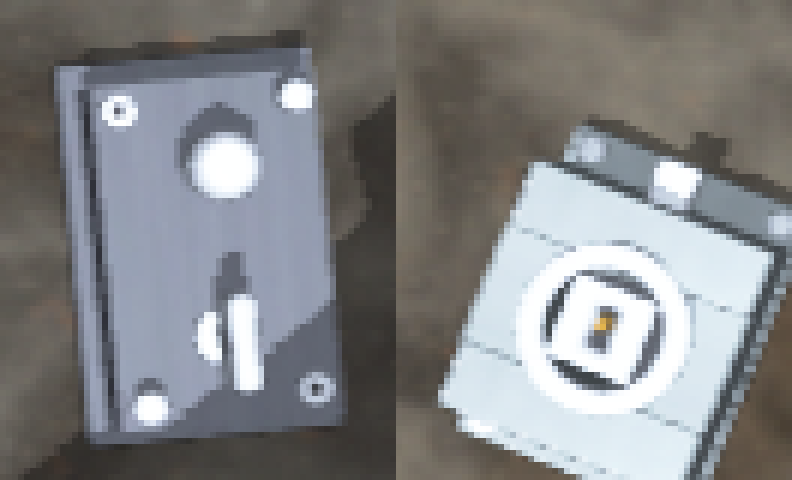

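View pics/c2.png

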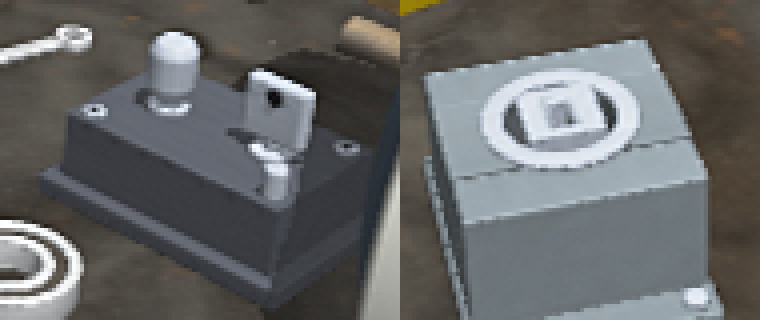

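Crops: the bow's top is a bright bar centred at crop (245,342). The guide posts are at (295,95) and (152,408). The lock's ring is centred near (605,330), with the keyway tilted with the housing. Now I'll measure with masks.

Run:
```python
from h import *
import pickle
a=pickle.load(open('f0.pkl','rb')); f=a['top']; k=6
g=cv2.cvtColor(f['frame'],cv2.COLOR_RGB2GRAY)
up=lambda u,v,w,h: cv2.resize(g[v:v+h,u:u+w],(w*k,h*k),interpolation=cv2.INTER_CUBIC)
px=lambda p,u,v:((p[0]+.5)/k-.5+u,(p[1]+.5)/k-.5+v)
def blobs(im,th,u,v):
    cs,_=cv2.findContours((im>th).astype(np.uint8),cv2.RETR_CCOMP,cv2.CHAIN_APPROX_NONE)
    return [c for c in cs if cv2.contourArea(c)>250]
im=up(320,190,66,80)
for c in blobs(im,205,320,190):
    r=cv2.minAreaRect(c); b=cv2.boxPoints(r)
    z=.092
    W=[ray(f,*px(p,320,190),z)[:2] for p in b]
    print('die blob crop',np.round(r[0]),'rect c@.092',ray(f,*px(r[0],320,190),.092).round(4)[:2],'@.066',ray(f,*px(r[0],320,190),.066).round(4)[:2],
     'e1',(W[1]-W[0]).round(4),'e2',(W[2]-W[1]).round(4))
im=up(172,180,66,80)
for c in blobs(im,235,172,180):
    if len(c)<5: continue
    r=cv2.minAreaRect(c);e=cv2.fitEllipse(c)
    W=[ray(f,*px(p,172,180),.07)[:2] for p in cv2.boxPoints(r)]
    print('lock blob',np.round(r[0]),'rect@.07',ray(f,*px(r[0],172,180),.07).round(4)[:2],'ell',ray(f,*px(e[0],172,180),.07).round(4)[:2],np.round(e[1]),'e1',(W[1]-W[0]).round(4),'e2',(W[2]-W[1]).round(4))
# housing top corners read off crop (rel) and tongue
for p in [(540-396,163),(783-396,250),(442-396,405),(605-396,328)]: print(p,ray(f,*px(p,172,180),.07).round(4))
print('scene proj check')
```

```text
die blob crop [151. 410.] rect c@.092 [ 0.4733 -0.1286] @.066 [ 0.4706 -0.1326] e1 [ 0.0003 -0.0114] e2 [-0.0103 -0.0002]
die blob crop [207. 337.] rect c@.092 [ 0.4995 -0.1482] @.066 [ 0.4976 -0.1529] e1 [ 0.0009 -0.0081] e2 [-0.0179 -0.002 ]
die blob crop [245. 343.] rect c@.092 [ 0.498  -0.1618] @.066 [ 0.496  -0.1668] e1 [ 0.001  -0.0098] e2 [-0.0333 -0.0031]
die blob crop [226. 166.] rect c@.092 [ 0.5607 -0.1538] @.066 [ 0.5606 -0.1586] e1 [ 0.0005 -0.0222] e2 [-0.0218 -0.0004]
die blob crop [120. 110.] rect c@.092 [ 0.5798 -0.1153] @.066 [ 0.5804 -0.1189] e1 [ 0.0003 -0.0125] e2 [-0.0111 -0.0002]
die blob crop [297.  95.] rect c@.092 [ 0.5868 -0.1786] @.066 [ 0.5876 -0.1842] e1 [ 0.0098 -0.002 ] e2 [-0.0021 -0.0106]
lock blob [237. 463.] rect@.07 [0.4669 0.1619] ell [0.4697 0.1595] [ 47. 110.] e1 [ 0.0066 -0.044 ] e2 [-0.0158 -0.0024]
lock blob [ 84. 426.] rect@.07 [0.4789 0.2181] ell [0.479  0.2177] [16. 32.] e1 [ 0.0058 -0.0009] e2 [-0.0018 -0.0111]
lock blob [317. 290.] rect@.07 [0.5308 0.134 ] ell [0.5321 0.1315] [32. 78.] e1 [ 0.0119 -0.0012] e2 [-0.0029 -0.0288]
lock blob [206. 331.] rect@.07 [0.5147 0.1744] ell [0.5149 0.1745] [170. 173.] e1 [ 0.0503 -0.0382] e2 [-0.0386 -0.0507]
lock blob [207. 329.] rect@.07 [0.5156 0.1743] ell [0.5153 0.1745] [33. 60.] e1 [ 0.0185 -0.0075] e2 [-0.0045 -0.011 ]
lock blob [207. 329.] rect@.07 [0.5155 0.1742] ell [0.5154 0.1743] [119. 121.] e1 [ 0.0411 -0.0245] e2 [-0.0242 -0.0404]
lock blob [279. 178.] rect@.07 [0.5716 0.149 ] ell [0.5711 0.1486] [29. 43.] e1 [ 0.0096 -0.0049] e2 [-0.0067 -0.013 ]
(144, 163) [0.5759 0.1989 0.07  ]
(387, 250) [0.5459 0.1088 0.07  ]
(46, 405) [0.4863 0.2324 0.07  ]
(209, 328) [0.5159 0.1734 0.07  ]
scene proj check
```

```bash
cat >> h.py <<'E'
from scipy.spatial.transform import Rotation as Ro
def row(p,yawdeg,s=None):
    """row values to reach TCP p, tool down with tool x at yaw"""
    s=s or robot.sense(); R0=Ro.from_quat(s['tcp_rot'])
    a=np.radians(yawdeg)/2; R1=Ro.from_quat([np.cos(a),np.sin(a),0,0])
    d=R0.inv().apply(np.array(p)-s['position'])*1000
    print('row',d.round(2),(R0.inv()*R1).as_rotvec().round(4))
def st():
    s=robot.sense(); x=Ro.from_quat(s['tcp_rot']).as_matrix()
    print(s['time_s'],s['position'].round(4),'yaw',np.degrees(np.arctan2(x[1,0],x[0,0])).round(2),'F',s['ft_force'].round(1),'M',s['moment'].round(2),s['gripper_width'],s['grip_force'],'q6',s['q'][5])
E
python3 -c "
from h import *
row([.4975,-.162,.16],186.3); print(robot.grasp_offset)"
```

```text
row [ 393.1  -279.35   71.12] [-1.0000e-04 -1.6000e-03 -2.8457e+00]
-0.0187
```

Emit:
{"method": "jog_arm", "body": {
  "rows": [
    [[393,-279.5,71,0,-0.0015,-2.8457,60],[393,-279.5,71,0,-0.0015,-2.8457,60],[393,-279.5,71,0,-0.0015,-2.8457,60],[393,-279.5,71,0,-0.0015,-2.8457,60],[393,-279.5,71,0,-0.0015,-2.8457,60],[393,-279.5,71,0,-0.0015,-2.8457,60],[393,-279.5,71,0,-0.0015,-2.8457,60],[393,-279.5,71,0,-0.0015,-2.8457,60],[393,-279.5,71,0,-0.0015,-2.8457,60],[393,-279.5,71,0,-0.0015,-2.8457,60],[393,-279.5,71,0,-0.0015,-2.8457,60],[393,-279.5,71,0,-0.0015,-2.8457,60]]
  ]
}}

```text
time_s: 1.1
position: [0.4984, -0.1592, 0.1597]
tcp_rot: [0.576, 0.817, -0.0, -0.0]
ft_force: [0.1, -1.3, 0.6]
gripper_width: 0.704
grip_force: 0.0
```

```bash
python3 -c "
from h import *
row([.4975,-.162,.16],186.3);st()"
```

```text
row [-2.29 -1.78 -0.32] [-4.0000e-04 -6.0000e-04 -1.3385e+00]
1.1 [ 0.4984 -0.1592  0.1597] yaw 109.61 F [ 0.1 -1.3  0.6] M [-0.   -0.01 -0.05] 0.7038917080099123 0.0 q6 -0.7653283676246531
```

Emit:
{"method": "jog_arm", "body": {
  "rows": [
    [[-2.3,-1.8,0,0,0,-1.3385,60],[-2.3,-1.8,0,0,0,-1.3385,60],[-2.3,-1.8,0,0,0,-1.3385,60],[-2.3,-1.8,0,0,0,-1.3385,60],[-2.3,-1.8,0,0,0,-1.3385,60],[-2.3,-1.8,0,0,0,-1.3385,60],[-2.3,-1.8,0,0,0,-1.3385,60],[-2.3,-1.8,0,0,0,-1.3385,60],[-2.3,-1.8,0,0,0,-1.3385,60],[-2.3,-1.8,0,0,0,-1.3385,60],[-2.3,-1.8,0,0,0,-1.3385,60],[-2.3,-1.8,0,0,0,-1.3385,60]]
  ]
}}

```text
time_s: 2.1
position: [0.4964, -0.165, 0.1601]
tcp_rot: [-0.054, 0.999, -0.0, -0.0]
ft_force: [-0.3, 0.7, 0.1]
gripper_width: 0.7
grip_force: 0.0
```

```bash
python3 -c "
from h import *
row([.4975,-.162,.058],186.3);st()
f=grab('scene')
cv2.imwrite('pics/s1.png',cv2.resize(f['frame'][130:270,260:447,::-1],(748,560),interpolation=cv2.INTER_CUBIC))"
```

```text
row [ -1.51   2.85 102.08] [-0.0003 -0.0008 -0.0025]
2.1 [ 0.4964 -0.165   0.1601] yaw -173.85 F [-0.3  0.7  0.1] M [-0.04 -0.   -0.  ] 0.7004349034068695 0.0 q6 -2.112376148187168
```

View pics/s1.png

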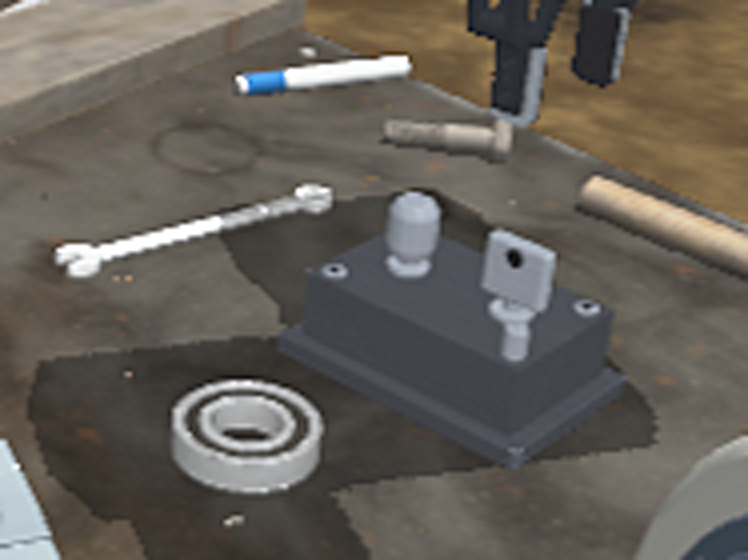

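The fingers stand above the flat bow at (515,60–110), straddling it, with the bow at (518,270). I'll descend, close and check.

Emit:
{"method": "jog_arm", "body": {
  "rows": [
    [[-1.5,2.8,30,0,0,0,60],[-1.5,2.8,55,0,0,0,50],[-1.5,2.8,75,0,0,0,50],[-1.5,2.8,90,0,0,0,50],[-1.5,2.8,102,0,0,0,50],[-1.5,2.8,102,0,0,0,50],[-1.5,2.8,102,0,0,0,30],[-1.5,2.8,102,0,0,0,18],[-1.5,2.8,102,0,0,0,18],[-1.5,2.8,102,0,0,0,18]]
  ],
  "force": 20
}}

```text
time_s: 2.98
position: [0.4982, -0.1624, 0.0591]
tcp_rot: [-0.051, 0.999, -0.001, 0.0]
ft_force: [0.0, 0.7, 0.2]
gripper_width: 0.208
grip_force: 0.0
```

```bash
python3 -c "
from h import *
row([.4975,-.162,.058],186.3);st()
f=grab('scene')
cv2.imwrite('pics/s2.png',cv2.resize(f['frame'][130:270,260:447,::-1],(748,560),interpolation=cv2.INTER_CUBIC))"
```

```text
row [0.62 0.46 1.1 ] [-0.0013  0.0009 -0.0079]
2.9833 [ 0.4982 -0.1624  0.0591] yaw -174.15 F [0.  0.7 0.2] M [ 0.02 -0.03  0.01] 0.20793721956983988 0.0 q6 -2.1008282408781076
```

View pics/s2.png

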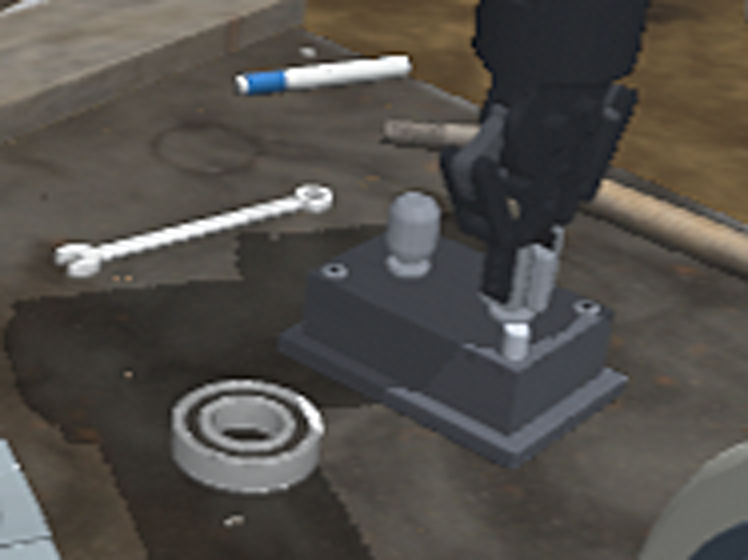

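The fingers straddle the bow, at (525,280), clear of the knob and post. Closing now.

Emit:
{"method": "jog_arm", "body": {
  "rows": [
    [[0,0.3,1,0,0,0,8],[0,0.3,1,0,0,0,2],[0,0.3,1,0,0,0,2],[0,0.3,1,0,0,0,2],[0,0.3,1,0,0,0,2],[0,0.3,1,0,0,0,2]]
  ],
  "force": 80
}}

```text
time_s: 3.53
position: [0.498, -0.1617, 0.0582]
tcp_rot: [-0.051, 0.999, -0.0, 0.0]
ft_force: [-1.6, 5.7, 16.1]
gripper_width: 0.11
grip_force: 78.1
```

```bash
python3 -c "
from h import *
st()"
```

```text
3.5333 [ 0.498  -0.1617  0.0582] yaw -174.13 F [-1.6  5.7 16.1] M [0.93 0.31 0.03] 0.10968539511932182 78.06057573850396 q6 -2.1006952205544063
```

Emit:
{"method": "jog_arm", "body": {
  "rows": [
    [[0,0,-5,0,0,0,2],[0,0,-12,0,0,0,2],[0,0,-22,0,0,0,2],[0,0,-34,0,0,0,2],[0,0,-48,0,0,0,2],[0,0,-64,0,0,0,2],[0,0,-80,0,0,0,2],[0,0,-95,0,0,0,2],[0,0,-100,0,0,0,2],[0,0,-100,0,0,0,2],[0,0,-100,0,0,0,2]]
  ]
}}

```text
time_s: 4.45
position: [0.4976, -0.1618, 0.1573]
tcp_rot: [-0.051, 0.999, -0.0, -0.0]
ft_force: [-0.7, -0.3, -1.5]
gripper_width: 0.104
grip_force: 77.9
```

Run:
```python
from h import *
st()
row([.5155,.1743,.158],160)
import pickle
f=pickle.load(open('f0.pkl','rb'))['top']; g=cv2.cvtColor(f['frame'],cv2.COLOR_RGB2GRAY)
# lock yaw: housing top mask (light blue-grey), min area rect, sub-pixel
im=cv2.resize(f['frame'][180:270,172:250],None,fx=6,fy=6,interpolation=cv2.INTER_CUBIC).astype(int)
m=((im.min(2)>150)).astype(np.uint8)
m=cv2.morphologyEx(cv2.morphologyEx(m,cv2.MORPH_CLOSE,np.ones((25,25))),cv2.MORPH_OPEN,np.ones((61,61)))
c=max(cv2.findContours(m,0,cv2.CHAIN_APPROX_NONE)[0],key=cv2.contourArea)
r=cv2.minAreaRect(c);B=[ray(f,(p[0]+.5)/6-.5+172,(p[1]+.5)/6-.5+180,.07)[:2] for p in cv2.boxPoints(r)]
print(np.mean(B,0),[(e.round(4),np.degrees(np.arctan2(e[1],e[0])).round(1)) for e in (B[1]-B[0],B[2]-B[1])])
f=grab('scene')
cv2.imwrite('pics/s3.png',cv2.resize(f['frame'][90:230,270:457,::-1],(748,560),interpolation=cv2.INTER_CUBIC))
```

```text
4.45 [ 0.4976 -0.1618  0.1573] yaw -174.12 F [-0.7 -0.3 -1.5] M [ 0.03  0.02 -0.01] 0.10377709644927381 77.89141058921814 q6 -2.1010644364343523
row [-52.23 332.53  -0.99] [-8.000e-04  1.000e-04  4.517e-01]
[0.51540534 0.17045655] [(array([ 0.1057, -0.0358]), np.float64(-18.7)), (array([-0.0337, -0.0981]), np.float64(-109.0))]
```

View pics/s3.png

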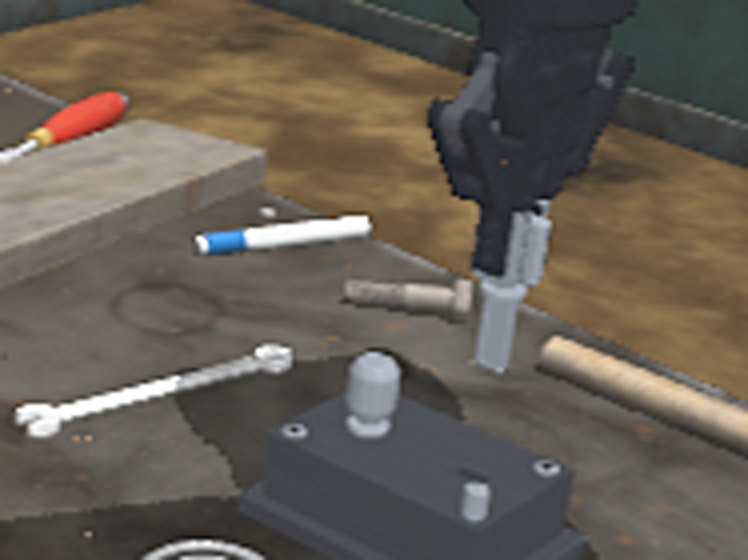

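The key is held below the fingers, with its blade from (503,285) to (492,365), and the pin is still in the die. Next I'll move above the lock.

Emit:
{"method": "jog_arm", "body": {
  "rows": [
    [[-10,40,0,0,0,0.1,2],[-16,80,0,0,0,0.2,2],[-23,120,0,0,0,0.3,2],[-30,160,0,0,0,0.4,2],[-36,200,0,0,0,0.44,2],[-42,240,0,0,0,0.44,2],[-47,280,0,0,0,0.44,2],[-51,310,0,0,0,0.44,2],[-52,327,0,0,0,0.44,2],[-52,332.5,0,0,0,0.44,2],[-52,332.5,0,0,0,0.44,2],[-52,332.5,0,0,0,0.44,2]]
  ]
}}

```text
time_s: 5.5
position: [0.5149, 0.1736, 0.1564]
tcp_rot: [0.168, 0.986, -0.001, -0.001]
ft_force: [0.3, -0.9, -0.9]
gripper_width: 0.105
grip_force: 78.2
```

Run:
```python
from h import *
st()
row([.5155,.1743,.138],160.7)
f=grab('scene')
cv2.imwrite('pics/s4.png',cv2.resize(f['frame'][170:290,180:300,::-1],(600,600),interpolation=cv2.INTER_CUBIC))
p=robot.sense()['position']
for z in (.0,-.0482,-.0082): print(z,((proj(f,p+[0,0,z])+.5-[180,170])*5).round(1))
print('mouth',((proj(f,[.5155,.1743,.07])+.5-[180,170])*5).round(1))
import pickle; pickle.dump(f,open('f4.pkl','wb'))
```

```text
5.5 [0.5149 0.1736 0.1564] yaw 160.69 F [ 0.3 -0.9 -0.9] M [ 0.01 -0.01  0.07] 0.1046170286058182 78.17242741584778 q6 -1.0175442493091116
row [-0.31  0.88 18.4 ] [-0.0016 -0.0011 -0.0001]
0.0 [305.  200.1]
-0.0482 [311.1 332.4]
-0.0082 [306.  223.3]
mouth [312.2 431.9]
```

View pics/s4.png

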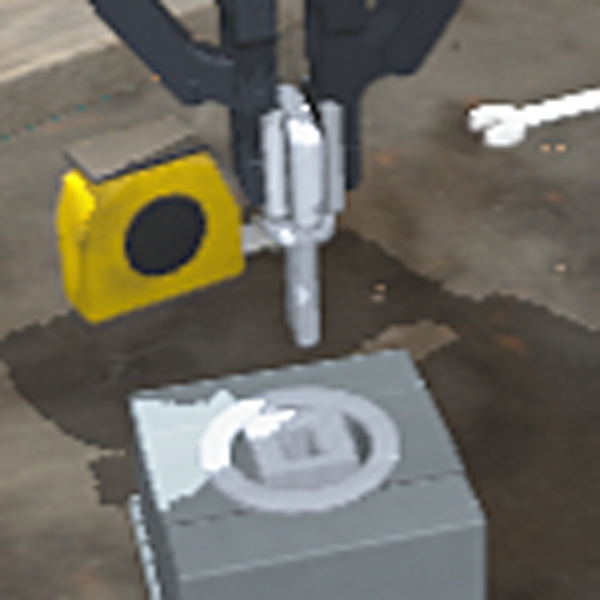

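The key is seen edge-on, with its blade bottom at (306,342). The keyway mouth is near (298,445), against a projected (312,432), so there is a few mm of disagreement. I'll take a close crop to settle it.

Run:
```python
from h import *
import pickle
f=pickle.load(open('f4.pkl','rb'));t=pickle.load(open('f0.pkl','rb'))['top']
A=cv2.resize(f['frame'][225:275,218:262,::-1],None,fx=9,fy=12,interpolation=cv2.INTER_NEAREST)
B=cv2.resize(t['frame'][218:252,190:222,::-1],None,fx=12,fy=12,interpolation=cv2.INTER_NEAREST)
A=cv2.convertScaleAbs(A,alpha=1.6,beta=-120)
im=np.zeros((600,396+384,3),np.uint8); im[:,:396]=A; im[:B.shape[0],396:396+B.shape[1]]=B
cv2.imwrite('pics/c5.png',im)
```

```text
(no output)
```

View pics/c5.png

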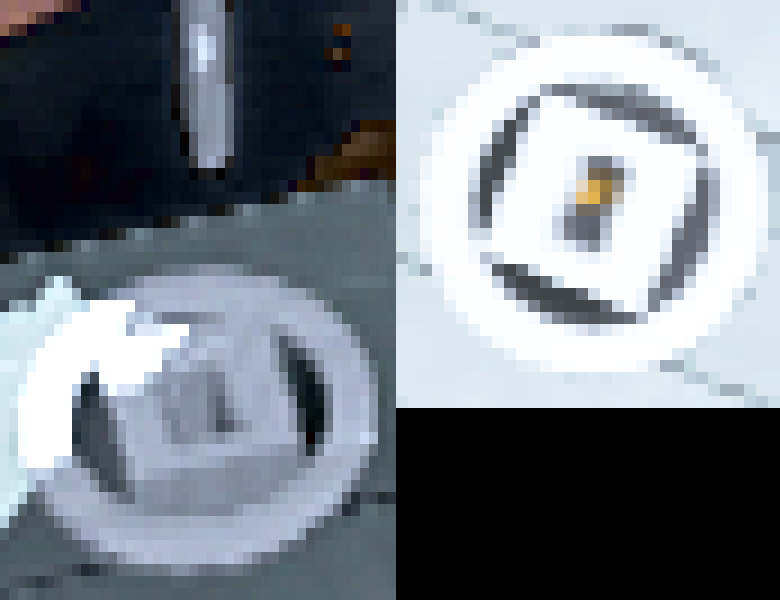

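In the close crop the blade tip is at (210,170) and the keyway centre at (202,402) in the scene view. In the top view the keyway is at (594,203). The two cameras differ by about 3 mm, inside the chamfer's capture range, so I'll aim for the mean at (.5145,.176) and feel the way down.

Emit:
{"method": "jog_arm", "body": {
  "rows": [
    [[1.1,2,8,0,0,0,2],[1.1,2,16,0,0,0,2],[1.1,2,24,0,0,0,2],[1.1,2,30,0,0,0,2],[1.1,2,33,0,0,0,2],[1.1,2,33,0,0,0,2],[1.1,2,33,0,0,0,2]]
  ]
}}

```text
time_s: 6.13
position: [0.5149, 0.1764, 0.1239]
tcp_rot: [0.168, 0.986, -0.0, -0.0]
ft_force: [0.3, 0.6, -1.1]
gripper_width: 0.107
grip_force: 78.2
```

Run:
```python
from h import *
st()
row([.5145,.176,.112],160.7)
f=grab('scene')
cv2.imwrite('pics/s6.png',cv2.resize(f['frame'][215:275,205:275,::-1],(700,600),interpolation=cv2.INTER_CUBIC))
p=robot.sense()['position']
for z in (-.0482,-.0282): print(((proj(f,p+[0,0,z])+.5-[205,215])*10).round(1))
```

```text
6.1333 [0.5149 0.1764 0.1239] yaw 160.67 F [ 0.3  0.6 -1.1] M [ 0.05  0.02 -0.05] 0.1068818521099211 78.17270278930664 q6 -1.0123377311867345
row [ 0.27 -0.51 11.87] [-0.0009 -0.0004 -0.0005]
[362.9 390.1]
[357.9 287.6]
```

View pics/s6.png

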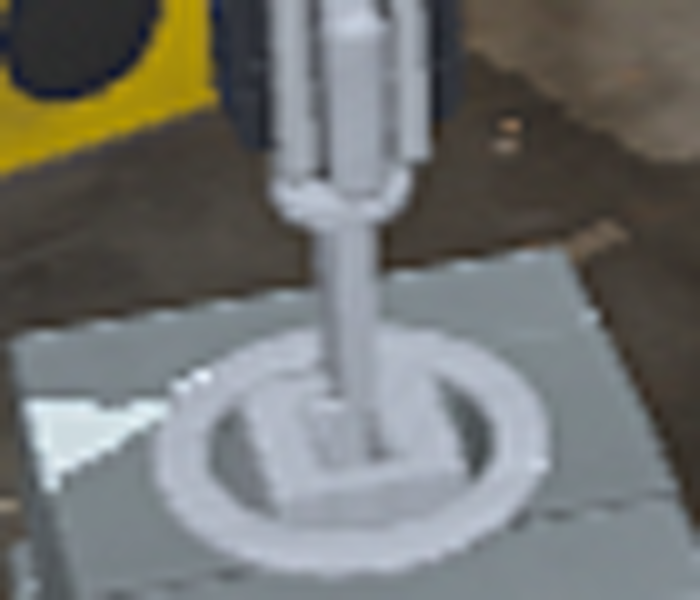

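Horizontally the blade (centre column 358) lines up with the keyway (355). Now I'll feel the way down.

Emit:
{"method": "jog_arm", "body": {
  "rows": [
    [[0,0,2,0,0,0,2],[0,0,4,0,0,0,2],[0,0,6,0,0,0,2],[0,0,8,0,0,0,2],[0,0,8,0,0,0,2]]
  ]
}}

```text
time_s: 6.6
position: [0.5147, 0.1764, 0.1157]
tcp_rot: [0.168, 0.986, -0.0, -0.0]
ft_force: [-1.0, 0.9, -1.5]
gripper_width: 0.105
grip_force: 78.2
```

```bash
python3 -c "
from h import *
st()"
```

```text
6.6 [0.5147 0.1764 0.1157] yaw 160.68 F [-1.   0.9 -1.5] M [-0.02  0.01  0.01] 0.10531364401895464 78.17229151725769 q6 -1.0122965137243551
```

Emit:
{"method": "jog_arm", "body": {
  "rows": [
    [[0,0,2,0,0,0,2],[0,0,4,0,0,0,2],[0,0,6,0,0,0,2],[0,0,6,0,0,0,2]]
  ]
}}

```text
time_s: 6.93
position: [0.5147, 0.1764, 0.1096]
tcp_rot: [0.168, 0.986, -0.0, -0.0]
ft_force: [-0.5, 0.0, -1.8]
gripper_width: 0.108
grip_force: 78.2
```

```bash
python3 -c "
from h import *
st()"
```

```text
6.9333 [0.5147 0.1764 0.1096] yaw 160.67 F [-0.5  0.  -1.8] M [-0.03  0.   -0.02] 0.10780058209477057 78.1714117527008 q6 -1.0122802877891839
```

Emit:
{"method": "jog_arm", "body": {
  "rows": [
    [[0,0,2,0,0,0,2],[0,0,4,0,0,0,2],[0,0,6,0,0,0,2],[0,0,8,0,0,0,2],[0,0,10,0,0,0,2],[0,0,10,0,0,0,2]]
  ]
}}

```text
time_s: 7.43
position: [0.5152, 0.1765, 0.0998]
tcp_rot: [0.168, 0.986, -0.0, 0.0]
ft_force: [2.0, 1.5, -6.5]
gripper_width: 0.105
grip_force: 77.8
```

```bash
python3 -c "
from h import *
st()"
```

```text
7.4333 [0.5152 0.1765 0.0998] yaw 160.67 F [ 2.   1.5 -6.5] M [ 0.2  -0.53 -0.01] 0.1051040379855742 77.75836229324341 q6 -1.0122677504093502
```

Emit:
{"method": "jog_arm", "body": {
  "rows": [
    [[0,0,2,0,0,0,2],[0,0,4,0,0,0,2],[0,0,6,0,0,0,2],[0,0,6,0,0,0,2]]
  ]
}}

```text
time_s: 7.77
position: [0.5149, 0.1765, 0.0936]
tcp_rot: [0.168, 0.986, -0.0, -0.0]
ft_force: [1.7, 2.4, -4.5]
gripper_width: 0.106
grip_force: 78.1
```

```bash
python3 -c "
from h import *
st()"
```

```text
7.7667 [0.5149 0.1765 0.0936] yaw 160.67 F [ 1.7  2.4 -4.5] M [ 0.53 -0.44  0.04] 0.10618349478278265 78.07978391647339 q6 -1.0122579653349886
```

Emit:
{"method": "jog_arm", "body": {
  "rows": [
    [[0,0,2,0,0,0,2],[0,0,4,0,0,0,2],[0,0,6,0,0,0,2],[0,0,8,0,0,0,2],[0,0,10,0,0,0,2],[0,0,10,0,0,0,2]]
  ]
}}

```text
time_s: 8.27
position: [0.5151, 0.1765, 0.0838]
tcp_rot: [0.168, 0.986, -0.0, 0.0]
ft_force: [3.0, 2.1, -6.4]
gripper_width: 0.103
grip_force: 78.1
```

```bash
python3 -c "
from h import *
st()"
```

```text
8.2667 [0.5151 0.1765 0.0838] yaw 160.67 F [ 3.   2.1 -6.4] M [ 0.52 -0.73  0.02] 0.103368773549851 78.05744648007527 q6 -1.0122633841683848
```

Emit:
{"method": "jog_arm", "body": {
  "rows": [
    [[0,0,1.5,0,0,0,2],[0,0,3,0,0,0,2],[0,0,4.5,0,0,0,2],[0,0,5.5,0,0,0,2],[0,0,5.5,0,0,0,2]]
  ]
}}

```text
time_s: 8.68
position: [0.5151, 0.1766, 0.0785]
tcp_rot: [0.168, 0.986, -0.0, 0.0]
ft_force: [3.1, 1.8, -5.5]
gripper_width: 0.109
grip_force: 78.2
```

```bash
python3 -c "
from h import *
st()"
```

```text
8.6833 [0.5151 0.1766 0.0785] yaw 160.67 F [ 3.1  1.8 -5.5] M [ 0.6  -0.69 -0.04] 0.10876041683710631 78.22711229324341 q6 -1.0122711750417568
```

Emit:
{"method": "jog_arm", "body": {
  "rows": [
    [[0,0,0.7,0,0,0,2],[0,0,1.4,0,0,0,2],[0,0,1.4,0,0,0,2]]
  ]
}}

```text
time_s: 8.93
position: [0.5153, 0.1766, 0.0781]
tcp_rot: [0.168, 0.986, -0.0, 0.0]
ft_force: [-2.9, 1.7, 20.4]
gripper_width: 0.106
grip_force: 82.6
```

```bash
python3 -c "
from h import *
st()"
```

```text
8.9333 [0.5153 0.1766 0.0781] yaw 160.68 F [-2.9  1.7 20.4] M [ 0.36  0.43 -0.06] 0.10593020040616657 82.6031506061554 q6 -1.0122595561890704
```

The shoulder is home: contact at TCP z 0.078, as predicted, pushing 20 N. I'll hold briefly, then turn clockwise in stages.

Emit:
{"method": "jog_arm", "body": {
  "rows": [
    [[0,0,0,0,0,0,2],[0,0,0,0,0,0,2],[0,0,0,0,0,0.08,2],[0,0,0,0,0,0.16,2],[0,0,0,0,0,0.24,2],[0,0,0,0,0,0.32,2],[0,0,0,0,0,0.4,2],[0,0,0,0,0,0.4,2]]
  ]
}}

```text
time_s: 9.6
position: [0.5152, 0.1767, 0.0781]
tcp_rot: [0.363, 0.932, 0.0, 0.0]
ft_force: [-2.9, 1.8, 21.6]
gripper_width: 0.103
grip_force: 82.4
```

```bash
python3 -c "
from h import *
st()"
```

```text
9.6 [0.5152 0.1767 0.0781] yaw 137.44 F [-2.9  1.8 21.6] M [0.47 0.54 0.08] 0.10266559627245085 82.39835143089294 q6 -0.6066826096477512
```

Lateral forces are unchanged, so I'll keep turning.

Emit:
{"method": "jog_arm", "body": {
  "rows": [
    [[0,0,0,0,0,0.08,2],[0,0,0,0,0,0.16,2],[0,0,0,0,0,0.24,2],[0,0,0,0,0,0.32,2],[0,0,0,0,0,0.4,2],[0,0,0,0,0,0.48,2],[0,0,0,0,0,0.56,2],[0,0,0,0,0,0.6,2],[0,0,0,0,0,0.6,2]]
  ]
}}

```text
time_s: 10.35
position: [0.5153, 0.1767, 0.0781]
tcp_rot: [0.621, 0.784, 0.0, 0.0]
ft_force: [-1.1, 3.1, 19.6]
gripper_width: 0.104
grip_force: 82.4
```

```bash
python3 -c "
from h import *
st()"
```

```text
10.35 [0.5153 0.1767 0.0781] yaw 103.21 F [-1.1  3.1 19.6] M [0.54 0.53 0.03] 0.10397934780676849 82.36619353294373 q6 -0.009191623878078287
```

Emit:
{"method": "jog_arm", "body": {
  "rows": [
    [[0,0,0,0,0,0.08,2],[0,0,0,0,0,0.16,2],[0,0,0,0,0,0.24,2],[0,0,0,0,0,0.32,2],[0,0,0,0,0,0.4,2],[0,0,0,0,0,0.46,2],[0,0,0,0,0,0.5,2],[0,0,0,0,0,0.5,2]]
  ]
}}

```text
time_s: 11.02
position: [0.5153, 0.1767, 0.0782]
tcp_rot: [0.796, 0.606, 0.0, 0.0]
ft_force: [-2.8, 2.5, 21.7]
gripper_width: 0.106
grip_force: 82.4
```

```bash
python3 -c "
from h import *
st()"
```

```text
11.0167 [0.5153 0.1767 0.0782] yaw 74.56 F [-2.8  2.5 21.7] M [0.63 0.51 0.09] 0.1057848124469245 82.37127900123596 q6 0.4906944830569874
```

Emit:
{"method": "jog_arm", "body": {
  "rows": [
    [[0,0,0,0,0,0.03,2],[0,0,0,0,0,0.06,2],[0,0,0,0,0,0.09,2],[0,0,0,0,0,0.09,2]]
  ]
}}

```text
time_s: 11.35
position: [0.5153, 0.1767, 0.0781]
tcp_rot: [0.822, 0.57, 0.0, 0.0]
ft_force: [-2.3, 1.4, 20.9]
gripper_width: 0.1
grip_force: 82.4
```

```bash
python3 -c "
from h import *
st()
t=grab('top')
import numpy as np
cv2.imwrite('pics/t7.png',t['frame'][:,:,::-1])
"
```

```text
11.35 [0.5153 0.1767 0.0781] yaw 69.46 F [-2.3  1.4 20.9] M [0.57 0.57 0.08] 0.09987079985158973 82.39147424697876 q6 0.5798095461358872
```

Emit:
{"method": "jog_arm", "body": {
  "rows": [
    [[0,0,0,0,0,0.03,2],[0,0,0,0,0,0.06,2],[0,0,0,0,0,0.06,2],[0,0,0,0,0,0.06,2]]
  ]
}}

```text
time_s: 11.73
position: [0.5153, 0.1767, 0.0781]
tcp_rot: [0.838, 0.546, 0.0, 0.0]
ft_force: [-2.0, 2.6, 20.8]
gripper_width: 0.101
grip_force: 82.4
```

```bash
python3 -c "
from h import *
st()"
```

```text
11.7333 [0.5153 0.1767 0.0781] yaw 66.13 F [-2.   2.6 20.8] M [0.66 0.56 0.04] 0.10130998597855517 82.37818121910095 q6 0.6379314688558332
```

Emit:
{"method": "jog_arm", "body": {
  "rows": [
    [[0,0,0,0,0,0.03,2],[0,0,0,0,0,0.06,2],[0,0,0,0,0,0.06,2],[0,0,0,0,0,0.06,2]]
  ]
}}

```text
time_s: 12.07
position: [0.5152, 0.1767, 0.0781]
tcp_rot: [0.854, 0.52, 0.0, 0.0]
ft_force: [-2.8, 3.1, 21.7]
gripper_width: 0.101
grip_force: 82.5
```

```bash
python3 -c "
from h import *
st()
t=grab('top'); import pickle; f0=pickle.load(open('f0.pkl','rb'))['top']
# tongue area: white blob earlier at px (218,209)
for f in (f0,t):
    g=cv2.cvtColor(f['frame'],cv2.COLOR_RGB2GRAY); print(g[199:216,212:226])
"
```

```text
12.0667 [0.5152 0.1767 0.0781] yaw 62.69 F [-2.8  3.1 21.7] M [0.63 0.67 0.19] 0.10085073423618761 82.49756813049316 q6 0.6978890775200176
[[130 129 126 122 121 123 123 121 120 120 123 120 117 113]
 [129 130 128 124 123 124 123 120 119 119 118 119 114 111]
 [109 128 126 125 124 124 123 121 118 115 115 115 113 109]
 [ 81  82 106 123 125 124 123 122 120 100  74  74  94 109]
 [ 82  80  80  80 104 122 122 123 121 101  76  74  72  70]
 [105  81  77  80  79  79 104 123 103  78  75  73  71  70]
 [142 140 122  91  83  83  78  79  79  79  76  74  70  70]
 [140 139 141 142 162 150 108  94  80  78  76  73  71  69]
 [141 140 140 163 248 254 250 213 131 101  86  74  72  69]
 [141 140 141 237 254 254 255 255 254 246 164  78  69  70]
 [141 141 150 243 254 254 255 255 255 255 237 122 122  88]
 [139 139 152 242 254 254 255 255 255 249 170 136 143 142]
 [105 114 163 203 208 249 255 255 255 236 124 142 142 143]
 [ 76  94 170 208 209 213 216 251 250 169 128 142 143 143]
 [158 110 143 189 206 212 215 215 178 129 136 141 142 141]
 [229 227 191 123 105 150 195 206 161 120 138 141 141 140]
 [229 229 231 228
[... 346 characters left out ...]
1  68  72  70  70  70  70  71  69  66  64  63  62]
 [127 125 109  81  71  71  69  70  71  70  68  65  63  61]
 [127 125 127 127 118  97  72  68  70  69  68  65  63  61]
 [127 126 126 126 127 128 128 110  82  71  71  66  64  62]
 [124 125 126 127 127 128 127 128 127 118  96  69  62  62]
 [ 85 111 125 127 127 128 127 126 126 126 126 126 109  78]
 [ 70  71 104 124 126 127 127 126 126 126 127 126 129 128]
 [ 68  42  38  59 103 125 126 126 125 126 126 126 127 128]
 [ 64  44  44  40  66 108 126 125 126 127 127 127 128 128]
 [ 62  54  49  38 103 134 118 109 119 125 126 127 128 128]
 [ 47  51  51  44  69 130 169 163 126 113 124 127 127 126]
 [ 42  45  42  47  95 103  86  99  90  72  94 116 125 126]]
```

The tongue has drawn in and Mz has risen to 0.19, so the plug is at the stop. A short hold to confirm it's steady, then I'll hand in.

Emit:
{"method": "jog_arm", "body": {
  "rows": [
    [[0,0,0,0,0,0.02,2],[0,0,0,0,0,0.02,2],[0,0,0,0,0,0.02,2],[0,0,0,0,0,0.02,2],[0,0,0,0,0,0.02,2],[0,0,0,0,0,0.02,2]]
  ]
}}

```text
time_s: 12.62
position: [0.5151, 0.1767, 0.0781]
tcp_rot: [0.859, 0.512, 0.0, 0.0]
ft_force: [-3.2, 3.1, 20.9]
gripper_width: 0.104
grip_force: 82.6
```

```bash
python3 -c "
from h import *
st(); s=robot.sense(); print(np.abs(s['joint_vel']).max())
if s['grip_force']>40 and s['ft_force'][2]>10 and abs(s['position'][2]-.0781)<.001: print(robot.sign_off())"
```

```text
12.6167 [0.5151 0.1767 0.0781] yaw 61.57 F [-3.2  3.1 20.9] M [0.64 0.74 0.27] 0.10437481658886295 82.56533145904541 q6 0.7175926301573907
0.0014512725057895
the job is handed in; nothing more can be done
None
```

The job is handed in with the key fully home in the lock, turned clockwise to the stop and still gripped (about 82 N grip, 21 N down, 12.6 s on the clock); the hand-in gave no verdict.

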